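# Index a lantern rib to the third stop and hold

### The arm

A 7-joint arm with a two-finger parallel gripper is mounted at the origin on the work surface. World frame = base frame: x ahead of the robot, y to its left, z up, the work surface at z = 0. Lengths are in m, angles in rad, forces in N, time in s.
With the tool pointing down it reaches from about 0.4 to 0.85 m from the base axis. Payload 10.4 kg.
Tool frame: the origin (TCP) lies at the very end of the fingers, on their centre line; the grasp point (between the pads) lies r.grasp_offset behind it (r.grasp_offset is the distance from the TCP to the grasp point, in m); z points along the fingers, y is the direction in which the jaws open and shut (so a half turn about z gives the same grasp; the last joint's range is limited). The gripper opens to 87 mm and grips with 3 to 60 N. Pads are 19 mm wide; open, the fingers measure 117 mm over their backs; the gripper's body (75 mm by 190 mm) begins 51 mm behind the grasp point.
Start: joints at [1.085, 0.332, -0.065, 1.46, 0.022, 1.35, -0.088], TCP at [0.279, -0.559, 0.223] pointing down, gripper open.
Joint ranges: [-2.6, 2.6], [-0.5, 2.12], [-1.47, 1.34], [0.16, 2.42], [-1.27, 4.41], [0.06, 2.06], [-2.6, 2.6]. Speed limits (rad/s): [2.22, 2.22, 2.79, 2.79, 3.14, 3.14, 3.14].

### API

Orientations are given as a unit quaternion [x, y, z, w].
In Python, from bench import read_state, cams, job, r gives the robot as it stands. The module is installed in compiled form; this text tells all that it offers.
- The arm moves only by the tool arm_command, never from a script. Its argument "increments" is a list of rows, each an object of numbers: "gripper": the opening in per cent of the stroke, from 0 (shut) to 100 (fully open); "dx", "dy", "dz": the shift along the tool's x, y, z in m; "spin": the turn about the tool's z in degrees. In form: [{"gripper": .., "dx": .., "dy": .., "dz": .., "spin": ..}, ...]. A call has exactly 8 rows; each row shifts and turns the commanded pose from where the row before left it, along the tool's axes as they then stand; what a row does not reach is not made up. A row lasts 1/8 s, in which the tool goes at most 62.5 mm and 10.7 degrees, less where a joint would pass 70% of its speed; a pose out of reach is approached as far as the arm can. A call with a gripper value outside its range is refused whole. The fingers move at their own pace and stop on an object; "grip_force" is the grip in N (left out, the last holds). Time passes only in rows, so rows that do not move let the fingers close, or fill a call up. It gives the time, the measured TCP pose, the force and the opening at its end, in the units of the state.
- read_state(): the state, without advancing time (a new reading comes with each control period).
- cams.camera(name): name is "side" or "top"; returns the picture (384x512x3 uint8, red, green, blue); there is no depth.
- cams.camera_info(name): a dict with "K" (3x3 intrinsics, pixels), "k1" (the pictures are not rectified: a ray, as slopes to the right and down, at radius r is drawn at 1 + k1 r^2 times it, then the intrinsics apply), "rvec" (rotation vector, rad) and "tvec" (3), from world to camera coordinates, as OpenCV has them. Camera axes: x right, y down, z forward; pixel columns grow to the right and rows downward; lengths in m; the calibration is good to about 2 mm. A picture is of the moment at which its call begins. camera_info takes no time and is no camera call.
- job.close_job(): hands the job in, once; it reports no verdict.
The state is a dict: "time": time; "joint_positions": joint angles; "joint_vel": joint speeds; "joint_torque": joint torques, N m; "ee_pos": TCP position; "eef_rot": TCP orientation; "ft_force": force on the tool from outside, world axes, zero at the start; "torque": the same for the moment, N m; "width": finger opening in m.
Only numpy, scipy, OpenCV 4.12 (cv2) and the standard library are available. Lean on these libraries where they do the work, as an engineer would, in place of code of your own. Each camera call takes 0.05 s, during which the arm holds its last target.

### The job

Stand the brass lantern rib from the white rack upright in the copper cup on the indexing turntable, right down on the cup's floor, and let go of it while the knob is still at home. Then grip the sprung red knob bar and turn it clockwise (seen from above), counting three clicks to the third stop and not going on to the fourth, and finish while still holding the knob there, with the rib standing free in its cup ready for soldering. Leave the other rib, the spool, the jar and the screwdriver where they are.

Things in the scene. Friction and masses are not known exactly. Their poses are not given: they have to be found in the camera images.
- brass_rib: The brass-yellow round rod to be placed: 12 mm diameter, 150 mm long, 60 to 130 g, small chamfer at the foot. Origin at the centre of its foot, z along the rod to its top. At the start it stands in one of the rack's two holes with the top 105 mm above the rack; either hole.
- grey_rib: Bystander: a silver-grey rod of the same size standing in the rack's other hole. Origin at the centre of its foot, z along the rod.
- rack: Fixed white plastic block, 150 (x) x 64 (y) x 55 mm high, with two 16 mm holes 45 mm deep at x = -40 and +40 mm on its centre line. Origin at the centre of its underside.
- jig: Fixed green base plate, 160 (x) x 340 (y) x 24 mm high, origin at the centre of its underside. The knob's upright axis is at (0, -85) mm and the turntable's upright axis at (0, +85) mm in its frame. Around the knob on a silver disc of 124 mm diameter are six round dots at 54 mm radius, 22.5 degrees apart: the blue one is home, the following black ones, clockwise, are stops 1 to 5.
- cup_floor (a point): Centre of the inner floor of the copper cup fixed on the dark turntable (disc of 132 mm diameter, top 38 mm above the table surface), 45 mm from the turntable's axis. The cup is a tube of 25 mm outer and 17 mm inner diameter; its floor is 42 mm above the table surface. The turntable is belt-driven by the knob, in the same sense and by the same angle; from home the cup moves clockwise.
- cup_mouth (a point): Centre of the cup's open mouth, 41 mm above its inner floor and 83 mm above the table surface.
- knob_bar: Red grip bar of the knob, 46 mm long (x) x 14 mm thick (y) x 42 mm high; origin at the centre of its underside, on the knob's axis, 34 mm above the table surface; its top is 76 mm above the table surface. It stands on a black disc of 52 mm diameter (top 34 mm above the table) that turns with it. The bar is pinched across its thickness (its y) from above. A white pointer at its -x end points at the blue home dot at the start, when the bar's axes are parallel to the jig's.
- knob_grip (a point): Point on the knob's axis at the height to grip, 26 mm above the bar's underside, 60 mm above the table surface; axes as the bar.
- index_knob (a joint): Knob angle in rad, 0 at home, growing clockwise seen from above; one click each 0.3927 rad (22.5 degrees), so the third stop is 1.178; stops 4 and 5 follow, and a hard end at 2.02. A return spring (about 0.09 N m at home, 0.125 N m at the third stop) with a click ripple of about 0.08 N m either way on top (resistance rises just after each stop and drops just before the next) turns it back home whenever it is let go, so it must be held; a firm grip of 30 N or more is needed.
- spool: Bystander: solder spool with blue flanges, 60 mm diameter, 40 mm high, upright; origin at the centre of its underside.
- jar: Bystander: closed amber jar with a white cap, 60 mm diameter, 75 mm high; origin at the centre of its underside.
- driver: Bystander: screwdriver with a blue handle, lying on the table beyond the jig; origin at its middle underneath, length along x.

How it is judged:
By the outcome, as a careful person would: the job done as asked, in the order asked, and still so for the second after the job is handed in, while the arm keeps its last pose, push and grip.
It also fails if it takes over 56 s, if anything falls off the work surface, if the arm or the gripper's body presses on something with over 40 N, if the wrist force passes 120 N, or if a joint passes its speed limit or range.

## Working session

There is one attempt and no reset: what is moved stays moved. The work goes in short steps, Python scripts to look and compute and a tool call to move; the robot and the scene stay as the last step left them, time stands still between calls to the robot, and variables do not carry over. Pictures are saved under pics/ and viewed, and the job is handed in when it is done.

Besides the shell and the picture viewer there is one more tool, called by a JSON object that holds its "method" and its "body", one argument or row to a line. arm_command: Moves the arm, as the interface text tells. Its arguments: {"type":"object","properties":{"increments":{"type":"array","items":{"type":"object","properties":{"gripper":{"type":"number"},"dx":{"type":"number"},"dy":{"type":"number"},"dz":{"type":"number"},"spin":{"type":"number"}}}},"grip_force":{"type":"number"}},"required":["increments"]}

```bash
mkdir -p pics; python3 - <<'E'
from bench import read_state,cams,job,r
import cv2
print(read_state(), r.grasp_offset)
for n in("side","top"):
    im=cams.camera(n); cv2.imwrite(f"pics/{n}0.png",im[:,:,::-1]); print(cams.camera_info(n))
E
```

```text
{'time': 0.0, 'joint_positions': array([ 1.08540153,  0.33287852, -0.06466567,  1.46091265,  0.02157037,
        1.34990487, -0.0884902 ]), 'joint_vel': array([-0.00017874, -0.00037992, -0.00057877, -0.00040077,  0.00082987,
       -0.00029319,  0.00188727]), 'joint_torque': array([ 3.01199321e-06, -6.23258686e+01,  2.49832054e-02, -3.89890301e+01,
       -6.12529577e-02,  3.98882374e-02,  1.55703947e-04]), 'ee_pos': array([ 0.27884889, -0.55892455,  0.22176338]), 'eef_rot': array([ 9.73347633e-01,  2.29333575e-01, -1.84347661e-04, -6.80213192e-04]), 'ft_force': array([ 0.33113629,  0.50363993, -0.27583573]), 'torque': array([-0.01864598, -0.04254061,  0.0320887 ]), 'width': 0.08714733822466825} 0.0187
{'K': array([[367.18979164,   0.        , 252.12572094],
       [  0.        , 367.18979164, 191.14431422],
       [  0.        ,   0.        ,   1.        ]]), 'k1': -0.014520317477535283, 'rvec': array([ 0.66332183, -2.65743947,  1.14999016]), 'tvec': array([0.48762392, 0.2865389 , 0.84075717])}
{'K': array([[347.35285225,   0.        , 262.57092273],
       [  0.        , 347.35285225, 190.22730626],
       [  0.        ,   0.        ,   1.        ]]), 'k1': -0.01914212857613064, 'rvec': array([ 2.14241296, -2.1530516 ,  0.13542282]), 'tvec': array([-0.04395693,  0.60346659,  1.09040181])}
```

View pics/side0.png

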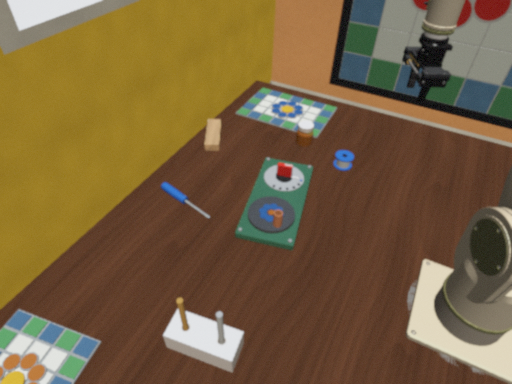

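View pics/top0.png

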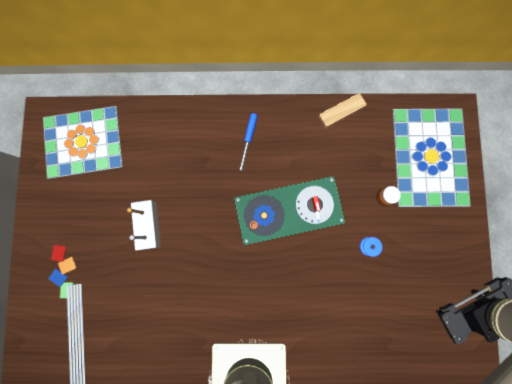

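The side view shows the brass rib at about (182,300) and the grey one at (220,315) in the rack, the cup at about (277,215) and the knob at (285,172). In the top view the rack is at (143,225), the jig at (290,210), the cup at (254,225) and the knob at (316,204). I'll zoom in and measure.

```bash
cat > h.py <<'E'
import numpy as np,cv2
from bench import read_state,cams,job,r
def cal(n):
    i=cams.camera_info(n);R=cv2.Rodrigues(i["rvec"])[0];return i["K"],i["k1"],R,np.array(i["tvec"])
def ray(n,u,v):
    K,k1,R,t=cal(n)
    p=cv2.undistortPoints(np.array([[[u,v]]],float),K,np.array([k1,0,0,0.]))[0,0]
    return -R.T@t, R.T@np.array([p[0],p[1],1])
def onz(n,u,v,z):
    c,d=ray(n,u,v);return c+d*(z-c[2])/d[2]
def proj(n,P):
    i=cams.camera_info(n)
    return cv2.projectPoints(np.array(P,float).reshape(-1,3),i["rvec"],i["tvec"],i["K"],np.array([i["k1"],0,0,0.]))[0][:,0]
def tri(pa,pb):
    (c1,d1),(c2,d2)=ray("side",*pa),ray("top",*pb)
    A=np.stack([d1,-d2],1);s=np.linalg.lstsq(A,c2-c1,rcond=None)[0]
    p,q=c1+s[0]*d1,c2+s[1]*d2;return (p+q)/2,np.linalg.norm(p-q)
def blobs(im,lo,hi,amin=8,roi=None):
    hsv=cv2.cvtColor(im,cv2.COLOR_RGB2HSV);m=cv2.inRange(hsv,lo,hi)
    if roi:
        k=np.zeros_like(m);k[roi[1]:roi[3],roi[0]:roi[2]]=255;m&=k
    n,l,s,c=cv2.connectedComponentsWithStats(m)
    return [(s[i].tolist(),c[i].round(1).tolist()) for i in range(1,n) if s[i][4]>=amin],m
E
python3 - <<'E'
from h import *
a=cv2.imread("pics/side0.png");b=cv2.imread("pics/top0.png")
R=lambda x,s:cv2.resize(x,None,fx=s,fy=s,interpolation=cv2.INTER_NEAREST)
cv2.imwrite("pics/z1.png",np.hstack([R(a[150:250,225:325],4),R(b[170:250,230:350],4)[:, :400] if 0 else cv2.copyMakeBorder(R(b[175:245,232:332],4),0,120,0,0,cv2.BORDER_CONSTANT)]))
cv2.imwrite("pics/z2.png",np.hstack([R(a[290:370,155:255],4),R(b[190:270,100:200],4)]))
cv2.imwrite("pics/z3.png",R(b[170:250,230:350],6))
g=cv2.cvtColor(b,cv2.COLOR_BGR2RGB);s=cv2.cvtColor(a,cv2.COLOR_BGR2RGB)
bl,m=blobs(g,(60,100,40),(90,255,160),50,(225,170,355,250));print(bl)
c=np.vstack(cv2.findContours(m,0,1)[0]);rc=cv2.minAreaRect(c);bx=cv2.boxPoints(rc)
P=np.array([onz("top",*p,.024) for p in bx]);print(rc,P.round(4),np.linalg.norm(np.diff(P,axis=0),axis=1),P.mean(0))
for im,n,roi in((g,"top",(230,170,350,250)),(s,"side",(230,150,320,250))):
    print(n,"red",blobs(im,(0,180,100),(5,255,255),4,roi)[0],blobs(im,(172,150,100),(180,255,255),4,roi)[0])
    print(n,"cop",blobs(im,(6,100,60),(20,255,255),4,roi)[0])
E
```

```text
[([235, 178, 109, 65, 2127], [289.7, 210.1])]
((288.87615966796875, 209.89065551757812), (47.19874572753906, 102.7287826538086), 77.69197845458984) [[ 0.5809  0.0486  0.024 ]
 [ 0.6522 -0.2842  0.024 ]
 [ 0.4995 -0.3121  0.024 ]
 [ 0.4304  0.015   0.024 ]] [0.34033312 0.1552521  0.33434551] [ 0.54072696 -0.13317064  0.024     ]
top red [([313, 198, 3, 12, 16], [313.9, 203.2])] []
top cop [([230, 170, 120, 80, 4405], [290.4, 208.8]), ([250, 221, 8, 8, 48], [253.4, 224.7])]
side red [([278, 163, 13, 14, 124], [283.7, 170.3])] []
side cop [([230, 150, 90, 100, 4125], [273.2, 194.7]), ([278, 162, 5, 1, 5], [280.0, 162.0]), ([268, 210, 14, 17, 150], [276.2, 217.3])]
```

View pics/z1.png

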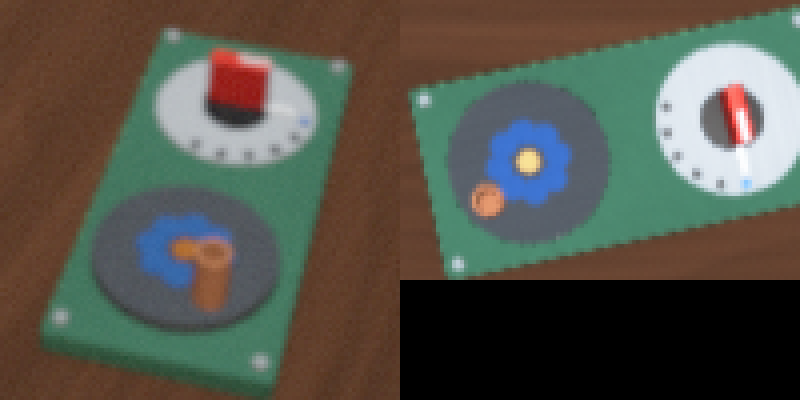

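View pics/z2.png

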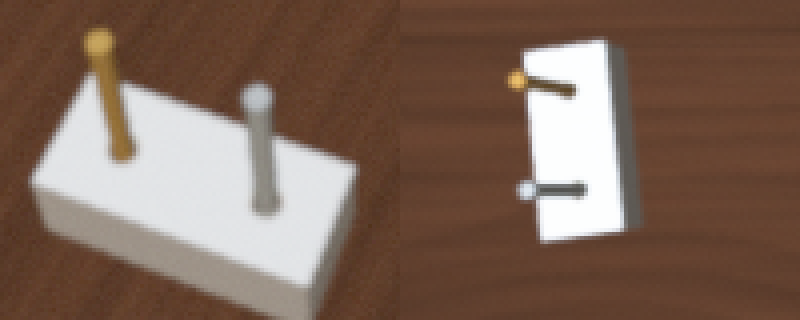

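View pics/z3.png

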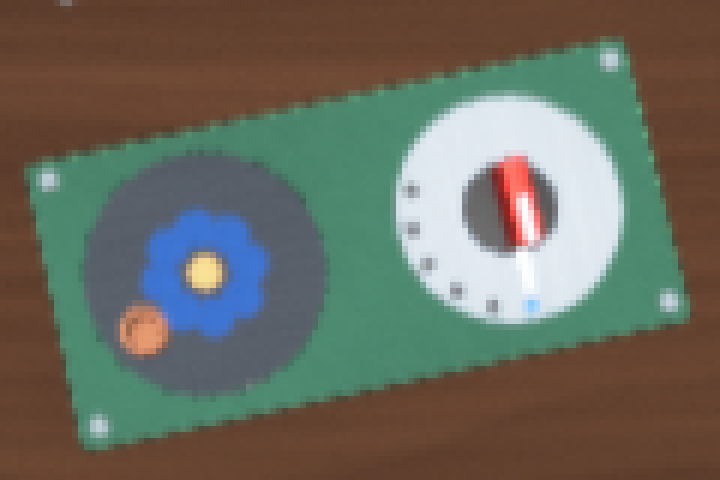

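```bash
python3 - <<'E'
from h import *
b=cv2.imread("pics/top0.png");a=cv2.imread("pics/side0.png")
g=b[:,:,::-1].copy();s=a[:,:,::-1].copy()
print("cup tri",tri((278.9,213.0),(253.6,224.8)),onz("top",253.6,224.8,.083),onz("side",278.9,213.0,.083))
for roi,n,im in(((120,200,150,220),"top",g),((170,290,195,305),"side",s)):
    print("brass",n,blobs(im,(12,110,130),(25,255,255),3,roi)[0])
print("rib tri",tri((179.7,300.7),(129.2,209.8)),onz("top",129.2,209.8,.16),onz("side",179.7,300.7,.16))
print("grey",tri((219.4,314.8),(131.9,237.2)),onz("top",131.9,237.2,.16))
# foot in rack top
print("rib at rack", onz("top",143.2,212.6,.055),onz("side",185.5,329,.055),"grey",onz("top",146,237.4,.055),onz("side",221.5,342.5,.055))
# rack box
bl,m=blobs(g,(0,0,215),(180,40,255),50,(110,190,170,260));print(bl)
c=np.vstack(cv2.findContours(m,0,1)[0]);rc=cv2.minAreaRect(c);P=np.array([onz("top",*p,.055) for p in cv2.boxPoints(rc)]);print(P.round(4),P.mean(0))
# discs
bl,m=blobs(g,(0,0,150),(180,60,255),50,(290,180,340,228));print("silver",bl)
c=np.vstack(cv2.findContours(m,0,1)[0]);(u,v),rad=cv2.minEnclosingCircle(c);print(u,v,rad,onz("top",u,v,.026))
bl,m=blobs(g,(100,10,60),(135,80,120),50,(235,185,292,245));
c=np.vstack([x for x in cv2.findContours(m,0,1)[0] if len(x)>20]);(u,v),rad=cv2.minEnclosingCircle(c);print("tt",u,v,rad,onz("top",u,v,.038))
# flower centre, home dot, bar top
print("flower", onz("top",230+204/6,170+272/6,.038))
print("home dot",onz("top",230+531/6,170+305/6,.026))
print("stop5 dot",onz("top",230+411/6,170+190/6,.026))
print("bar top ends",onz("top",230+513/6,170+160/6,.076),onz("top",230+533/6,170+240/6,.076))
E
```

```text
cup tri (array([ 0.48694098, -0.01989541,  0.07860263]), np.float64(0.006264365475414318)) [ 0.48977216 -0.01909514  0.083     ] [ 0.48246973 -0.01681821  0.083     ]
brass top [([127, 207, 5, 6, 22], [129.0, 209.7])]
brass side [([176, 297, 8, 8, 48], [179.2, 300.4])]
rib tri (array([0.53048936, 0.34076458, 0.15497514]), np.float64(0.003862919591812558)) [0.53184046 0.33971375 0.16      ] [0.52636368 0.34227381 0.16      ]
grey (array([0.45096114, 0.3296604 , 0.15411547]), np.float64(0.004204019804733676)) [0.45290002 0.32824959 0.16      ]
rib at rack [0.53108772 0.33559404 0.055     ] [0.52459211 0.34556019 0.055     ] grey [0.45230202 0.32344168 0.055     ] [0.44535466 0.33499303 0.055     ]
[([131, 201, 25, 49, 873], [143.4, 225.0])]
[[0.5634 0.3909 0.055 ]
 [0.5708 0.3129 0.055 ]
 [0.4207 0.2922 0.055 ]
 [0.4133 0.3688 0.055 ]] [0.49205528 0.34117548 0.055     ]
silver [([296, 185, 38, 39, 978], [314.4, 204.4])]
316.6775817871094 199.14486694335938 24.521568298339844 [ 0.57466603 -0.22434323  0.026     ]
tt 263.73529052734375 215.14706420898438 19.50811004638672 [ 0.52228826 -0.05033438  0.038     ]
flower [ 0.52168239 -0.05118687  0.038     ]
home dot [ 0.50361927 -0.22850723  0.026     ]
stop5 dot [ 0.56667222 -0.16453557  0.026     ]
bar top ends [ 0.57709014 -0.21343965  0.076     ] [ 0.53508866 -0.22282358  0.076     ]
```

```bash
cat >> h.py <<'E'
def go(x,y,z,tyaw=None):
    """increments (tool axes) from the current pose; tyaw = wanted angle of tool x in deg"""
    from scipy.spatial.transform import Rotation as Ro
    s=read_state();Rm=Ro.from_quat(s["eef_rot"]).as_matrix()
    th=np.degrees(np.arctan2(Rm[1,0],Rm[0,0]))
    sp=0 if tyaw is None else th-tyaw
    d=np.array([x,y,z])-s["ee_pos"]
    t=np.radians(th-sp);
    d2=[d[0]*np.cos(t)+d[1]*np.sin(t),d[0]*np.sin(t)-d[1]*np.cos(t),-d[2]]
    print("t %.2f pos"%s["time"],s["ee_pos"].round(4),"yaw %.2f"%th,"tilt",(Rm[:,2]+[0,0,1]).round(4),"F",s["ft_force"].round(1),"T",s["torque"].round(2),"w %.4f"%s["width"],"q7 %.2f"%s["joint_positions"][6])
    print("spin %.2f then d (after spin)"%sp,np.round(d2,4),"in present axes",(Rm.T@d).round(4))
E
python3 -c "
from h import *
go(.5315,.3395,.23,8.2)
for n in('top','side'):
    K,k,R,t=cal(n);print(n,-R.T@t)"
```

```text
t 0.10 pos [ 0.2789 -0.5589  0.2218] yaw 26.52 tilt [-0.0006  0.0011  0.    ] F [-0.   1.3  0.9] T [-0.05 -0.07  0.02] w 0.0870 q7 -0.09
spin 18.32 then d (after spin) [ 0.3782 -0.8532 -0.0082] in present axes [ 0.6272 -0.6911 -0.0073]
top [ 0.45152064 -0.05630467  1.16105087]
side [0.25472758 0.5987367  0.77677698]
```

{"method": "arm_command", "body": {
  "increments": [
    {"gripper":100,"spin":9.1,"dz":-0.005},
    {"gripper":100,"spin":9.1,"dz":-0.003},
    {"gripper":100,"dx":0.0236,"dy":-0.053},
    {"gripper":100,"dx":0.0236,"dy":-0.053},
    {"gripper":100,"dx":0.0236,"dy":-0.053},
    {"gripper":100,"dx":0.0236,"dy":-0.053},
    {"gripper":100,"dx":0.0236,"dy":-0.053},
    {"gripper":100,"dx":0.0236,"dy":-0.053}
  ]
}}

```text
validation failed for argument at $.in...
```

```bash
python3 -c "
from h import *
go(.5315,.3395,.23,8.2)"
```

```text
t 0.10 pos [ 0.2789 -0.5589  0.2218] yaw 26.52 tilt [-0.0006  0.0011  0.    ] F [-0.   1.3  0.9] T [-0.05 -0.07  0.02] w 0.0870 q7 -0.09
spin 18.32 then d (after spin) [ 0.3782 -0.8532 -0.0082] in present axes [ 0.6272 -0.6911 -0.0073]
```

{"method": "arm_command", "body": {
  "increments": [
    {"gripper":100,"dx":0,"dy":0,"dz":-0.005,"spin":9.1},
    {"gripper":100,"dx":0,"dy":0,"dz":-0.003,"spin":9.2},
    {"gripper":100,"dx":0.0236,"dy":-0.053,"dz":0,"spin":0},
    {"gripper":100,"dx":0.0236,"dy":-0.053,"dz":0,"spin":0},
    {"gripper":100,"dx":0.0236,"dy":-0.053,"dz":0,"spin":0},
    {"gripper":100,"dx":0.0236,"dy":-0.053,"dz":0,"spin":0},
    {"gripper":100,"dx":0.0236,"dy":-0.053,"dz":0,"spin":0},
    {"gripper":100,"dx":0.0236,"dy":-0.053,"dz":0,"spin":0}
  ]
}}

```text
time: 1.1
ee_pos: [0.3738, -0.2224, 0.2304]
eef_rot: [0.997, 0.072, -0.0, 0.0]
ft_force: [0.4, -0.2, -1.0]
width: 0.0868
```

```bash
python3 -c "
from h import *
go(.5315,.3395,.23,8.2)"
```

```text
t 1.10 pos [ 0.3738 -0.2224  0.2304] yaw 8.21 tilt [-0.0001 -0.0003  0.    ] F [ 0.4 -0.2 -1. ] T [ 0.03 -0.04 -0.02] w 0.0868 q7 -0.97
spin 0.01 then d (after spin) [ 2.362e-01 -5.337e-01  4.000e-04] in present axes [ 2.363e-01 -5.336e-01  2.000e-04]
```

{"method": "arm_command", "body": {
  "increments": [
    {"gripper":100,"dx":0.0236,"dy":-0.0534,"dz":0,"spin":0},
    {"gripper":100,"dx":0.0236,"dy":-0.0534,"dz":0,"spin":0},
    {"gripper":100,"dx":0.0236,"dy":-0.0534,"dz":0,"spin":0},
    {"gripper":100,"dx":0.0236,"dy":-0.0534,"dz":0,"spin":0},
    {"gripper":100,"dx":0.0236,"dy":-0.0534,"dz":0,"spin":0},
    {"gripper":100,"dx":0.0236,"dy":-0.0534,"dz":0,"spin":0},
    {"gripper":100,"dx":0.0236,"dy":-0.0534,"dz":0,"spin":0},
    {"gripper":100,"dx":0.0236,"dy":-0.0534,"dz":0,"spin":0}
  ]
}}

```text
time: 2.1
ee_pos: [0.4999, 0.227, 0.2304]
eef_rot: [0.997, 0.071, 0.0, 0.0]
ft_force: [1.1, -0.9, 0.9]
width: 0.087
```

```bash
python3 -c "
from h import *
go(.5315,.3395,.23,8.2)"
```

```text
t 2.10 pos [0.4999 0.227  0.2304] yaw 8.16 tilt [ 0.0002 -0.0003  0.    ] F [ 1.1 -0.9  0.9] T [-0.04 -0.06  0.09] w 0.0870 q7 -2.08
spin -0.04 then d (after spin) [ 0.0473 -0.1069  0.0004] in present axes [ 0.0472 -0.1069  0.0004]
```

{"method": "arm_command", "body": {
  "increments": [
    {"gripper":100,"dx":0.0236,"dy":-0.0534,"dz":0,"spin":0},
    {"gripper":100,"dx":0.0237,"dy":-0.0535,"dz":0,"spin":0},
    {"gripper":100,"dx":0,"dy":0,"dz":0.02,"spin":0},
    {"gripper":100,"dx":0,"dy":0,"dz":0.02,"spin":0},
    {"gripper":100,"dx":0,"dy":0,"dz":0.0,"spin":0},
    {"gripper":100,"dx":0,"dy":0,"dz":0,"spin":0},
    {"gripper":100,"dx":0,"dy":0,"dz":0,"spin":0},
    {"gripper":100,"dx":0,"dy":0,"dz":0,"spin":0}
  ]
}}

```text
time: 3.1
ee_pos: [0.5314, 0.3379, 0.1913]
eef_rot: [0.997, 0.071, 0.001, -0.0]
ft_force: [0.1, 0.3, -0.1]
width: 0.087
```

```bash
python3 -c "
from h import *
go(.5315,.3395,.116,8.2)
a=cams.camera('side')[:,:,::-1];b=cams.camera('top')[:,:,::-1]
cv2.imwrite('pics/a1.png',np.hstack([cv2.resize(a[230:370,130:270],None,fx=2.8,fy=2.8),cv2.resize(b[150:290,80:220],None,fx=2.8,fy=2.8)]))"
```

```text
t 3.10 pos [0.5314 0.3379 0.1913] yaw 8.19 tilt [0.0011 0.0002 0.    ] F [ 0.1  0.3 -0.1] T [0.02 0.01 0.01] w 0.0870 q7 -2.30
spin -0.01 then d (after spin) [ 0.0003 -0.0016  0.0753] in present axes [ 0.0002 -0.0016  0.0753]
```

View pics/a1.png

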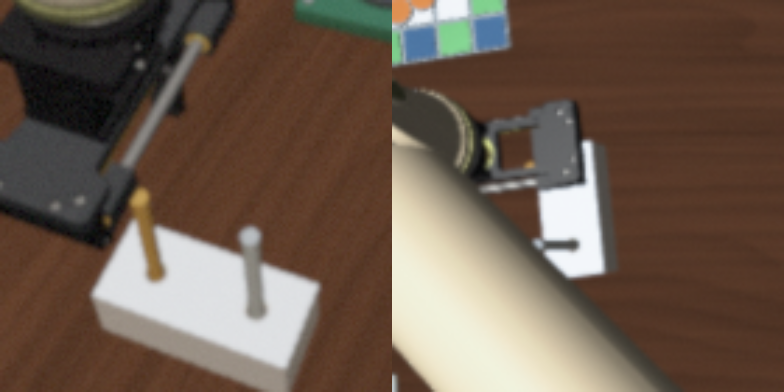

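The gripper is centred over the brass rib: the finger tips straddle the rib top at about (180,300) in the side view. I'll go down and close.

{"method": "arm_command", "body": {
  "increments": [
    {"gripper":100,"dx":0,"dy":-0.0015,"dz":0.025,"spin":0},
    {"gripper":100,"dx":0,"dy":0,"dz":0.025,"spin":0},
    {"gripper":100,"dx":0,"dy":0,"dz":0.025,"spin":0},
    {"gripper":100,"dx":0,"dy":0,"dz":0,"spin":0},
    {"gripper":20,"dx":0,"dy":0,"dz":0,"spin":0},
    {"gripper":20,"dx":0,"dy":0,"dz":0,"spin":0},
    {"gripper":20,"dx":0,"dy":0,"dz":0,"spin":0},
    {"gripper":20,"dx":0,"dy":0,"dz":0,"spin":0}
  ],
  "grip_force": 20
}}

```text
time: 4.2
ee_pos: [0.531, 0.3396, 0.1159]
eef_rot: [0.997, 0.072, 0.0, -0.0]
ft_force: [-0.1, -0.7, -0.3]
width: 0.0549
```

{"method": "arm_command", "body": {
  "increments": [
    {"gripper":16,"dx":0,"dy":0,"dz":0,"spin":0},
    {"gripper":10,"dx":0,"dy":0,"dz":0,"spin":0},
    {"gripper":0,"dx":0,"dy":0,"dz":0,"spin":0},
    {"gripper":0,"dx":0,"dy":0,"dz":0,"spin":0},
    {"gripper":0,"dx":0,"dy":0,"dz":0,"spin":0},
    {"gripper":0,"dx":0,"dy":0,"dz":0,"spin":0},
    {"gripper":0,"dx":0,"dy":0,"dz":0,"spin":0},
    {"gripper":0,"dx":0,"dy":0,"dz":0,"spin":0}
  ],
  "grip_force": 20
}}

```text
time: 5.2
ee_pos: [0.5309, 0.3395, 0.1155]
eef_rot: [0.997, 0.072, 0.0, 0.0]
ft_force: [-0.3, 0.3, -0.4]
width: 0.0114
```

```bash
python3 -c "
from h import *
go(.5315,.3395,.116,8.2)
a=cams.camera('side')[:,:,::-1];b=cams.camera('top')[:,:,::-1]
cv2.imwrite('pics/a2.png',np.hstack([cv2.resize(a[230:370,130:270],None,fx=2.8,fy=2.8),cv2.resize(b[150:290,80:220],None,fx=2.8,fy=2.8)]))"
```

```text
t 5.20 pos [0.5309 0.3395 0.1155] yaw 8.21 tilt [ 0.     -0.0001  0.    ] F [-0.3  0.3 -0.4] T [-0.13  0.02 -0.01] w 0.0114 q7 -2.34
spin 0.01 then d (after spin) [ 0.0006  0.0001 -0.0005] in present axes [ 0.0006  0.0001 -0.0005]
```

View pics/a2.png

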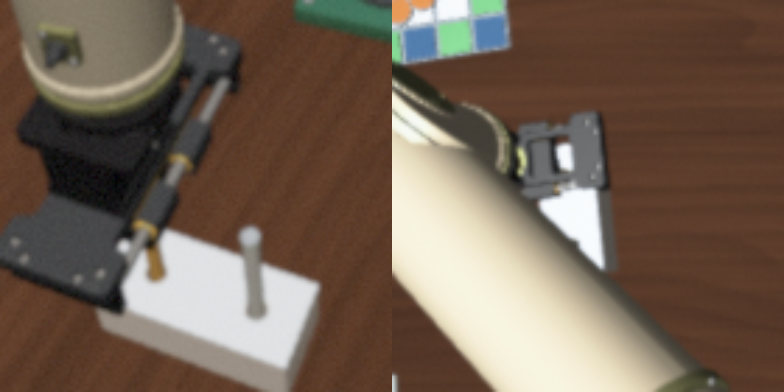

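{"method": "arm_command", "body": {
  "increments": [
    {"gripper":0,"dx":0,"dy":0,"dz":-0.015,"spin":0},
    {"gripper":0,"dx":0,"dy":0,"dz":-0.025,"spin":0},
    {"gripper":0,"dx":0,"dy":0,"dz":-0.03,"spin":0},
    {"gripper":0,"dx":0,"dy":0,"dz":-0.03,"spin":0},
    {"gripper":0,"dx":0,"dy":0,"dz":-0.01,"spin":0},
    {"gripper":0,"dx":-0.006,"dy":0.022,"dz":0,"spin":0},
    {"gripper":0,"dx":-0.01,"dy":0.04,"dz":0,"spin":0},
    {"gripper":0,"dx":-0.012,"dy":0.044,"dz":0,"spin":0}
  ],
  "grip_force": 25
}}

```text
time: 6.3
ee_pos: [0.5177, 0.2297, 0.2249]
eef_rot: [0.997, 0.072, -0.0, 0.0]
ft_force: [0.3, -0.3, -0.7]
width: 0.0113
```

{"method": "arm_command", "body": {
  "increments": [
    {"gripper":0,"dx":-0.0115,"dy":0.044,"dz":0,"spin":0},
    {"gripper":0,"dx":-0.0115,"dy":0.044,"dz":0,"spin":0},
    {"gripper":0,"dx":-0.0115,"dy":0.044,"dz":0,"spin":0},
    {"gripper":0,"dx":-0.0115,"dy":0.044,"dz":0,"spin":0},
    {"gripper":0,"dx":-0.0115,"dy":0.044,"dz":0,"spin":0},
    {"gripper":0,"dx":-0.007,"dy":0.023,"dz":0,"spin":0},
    {"gripper":0,"dx":0,"dy":0,"dz":0,"spin":0},
    {"gripper":0,"dx":0,"dy":0,"dz":0,"spin":0}
  ]
}}

```text
time: 7.3
ee_pos: [0.4891, -0.0181, 0.2254]
eef_rot: [0.997, 0.072, -0.0, -0.0]
ft_force: [-0.5, -0.2, -0.3]
width: 0.0112
```

```bash
python3 -c "
from h import *
go(.489,-.019,.225,8.2)
a=cams.camera('side')[:,:,::-1];b=cams.camera('top')[:,:,::-1]
cv2.imwrite('pics/s3.png',a);cv2.imwrite('pics/t3.png',b)
cv2.imwrite('pics/a3.png',np.hstack([cv2.resize(a[120:260,210:350],None,fx=2.8,fy=2.8),cv2.resize(b[150:290,180:320],None,fx=2.8,fy=2.8)]))"
```

```text
t 7.30 pos [ 0.4891 -0.0181  0.2254] yaw 8.27 tilt [-0.0002  0.0003  0.    ] F [-0.5 -0.2 -0.3] T [ 0.03 -0.05  0.01] w 0.0112 q7 -1.52
spin 0.07 then d (after spin) [-0.0002  0.0009  0.0004] in present axes [-0.0002  0.0009  0.0004]
```

View pics/a3.png

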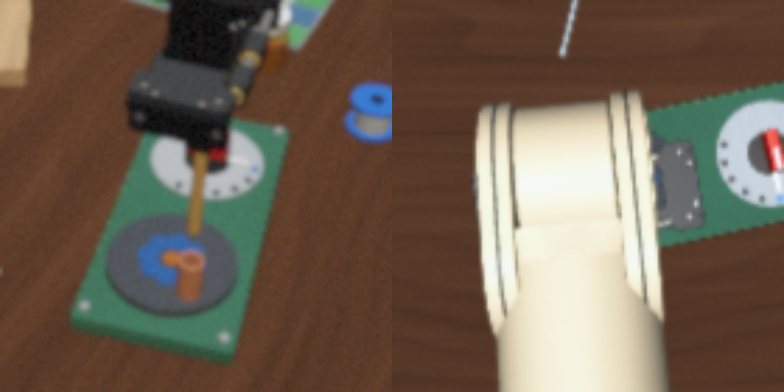

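The top view is blocked by the arm. The side view shows the rib hanging with its foot at about (279,202) px, above the cup mouth at about (278,213). I'll measure both from this view at their known heights.

```bash
cat > m.py <<'E'
from h import *
import sys
def meas(img,zfoot,pre):
    rgb=img[:,:,::-1].copy()
    hsv=cv2.cvtColor(rgb,cv2.COLOR_RGB2HSV)
    cv2.imwrite(f"pics/{pre}.png",cv2.resize(img[165:235,245:315],None,fx=8,fy=8,interpolation=cv2.INTER_CUBIC))
    return rgb,hsv
if __name__=="__main__":
    a=cv2.imread("pics/s3.png");rgb,hsv=meas(a,.12,"m3")
    for v in range(172,208): print(v,[tuple(hsv[v,u]) [0:2]+(hsv[v,u][2],) for u in range(273,287)] if v%6==0 else "")if v%6==0 else None
    P=lambda z:proj("side",[[.4891,-.0181,z]])[0].round(2)
    print("expected axis z=.12,.15,.18",P(.12),P(.15),P(.18))
E
python3 m.py | sed 's/np.uint8//g'
```

```text
174 [((105), (11), (194)), ((101), (11), (191)), ((99), (11), (167)), ((173), (18), (114)), ((179), (122), (92)), ((6), (194), (88)), ((12), (172), (89)), ((17), (168), (100)), ((17), (164), (95)), ((16), (160), (83)), ((15), (129), (69)), ((10), (198), (67)), ((0), (197), (105)), ((0), (204), (135))]
180 [((105), (11), (194)), ((100), (12), (196)), ((101), (11), (194)), ((105), (11), (189)), ((100), (9), (171)), ((13), (13), (141)), ((14), (99), (134)), ((19), (156), (142)), ((17), (152), (148)), ((18), (155), (143)), ((17), (147), (118)), ((17), (93), (74)), ((15), (20), (51)), ((120), (5), (50))]
186 [((96), (9), (136)), ((102), (9), (149)), ((105), (12), (177)), ((103), (10), (187)), ((110), (4), (178)), ((16), (31), (154)), ((17), (115), (144)), ((19), (152), (149)), ((18), (143), (146)), ((16), (73), (153)), ((15), (12), (167)), ((105), (8), (189)), ((103), (12), (194)), ((105), (13), (193))]
192 [((76), (110), (121)), ((76), (108), (120)), ((76), (108), (123)), ((73), (91), (120)), ((42), (67), (114)), ((20), (135), (127)), ((18), (151), (147)), ((18), (151), (149)), ((19), (148), (140)), ((26), (84), (122)), ((65), (61), (122)), ((74), (94), (125)), ((75), (95), (124)), ((75), (93), (123))]
198 [((106), (29), (97)), ((102), (35), (94)), ((110), (17), (92)), ((20), (25), (91)), ((17), (106), (113)), ((18), (146), (140)), ((18), (153), (148)), ((18), (149), (145)), ((21), (110), (125)), ((49), (50), (107)), ((75), (91), (115)), ((76), (101), (119)), ((77), (109), (119)), ((76), (109), (122))]
204 [((108), (151), (160)), ((107), (157), (153)), ((108), (132), (149)), ((110), (104), (130)), ((111), (41), (105)), ((12), (27), (96)), ((12), (43), (100)), ((15), (21), (95)), ((130), (9), (89)), ((101), (22), (92)), ((99), (27), (95)), ((110), (24), (94)), ((108), (27), (95)), ((108), (28), (92))]
expected axis z=.12,.15,.18 [277.74 201.74] [278.56 193.18] [279.42 184.21]
```

View pics/m3.png

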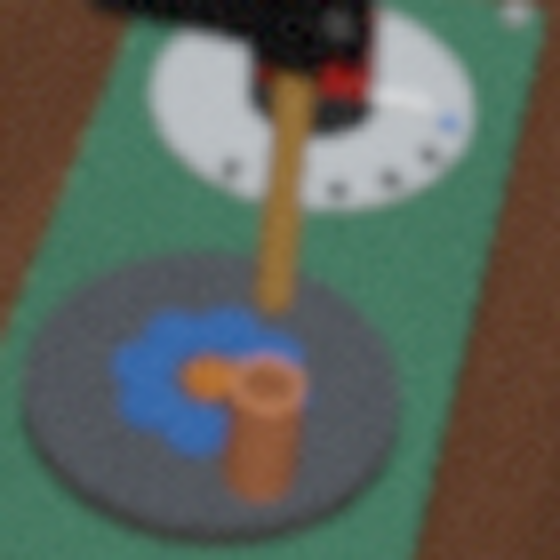

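```bash
python3 - <<'E'
from h import *
f=onz("side",278.8,201.9,.12);c=onz("side",278.1,212.7,.083)
print(f,c,(c-f)[:2])
f=onz("side",278.8,202.2,.12);print((c-f)[:2])
# tilt check: axis at z=.18
print(proj("side",[[f[0],f[1],.18],[f[0],f[1],.15]]))
E
```

```text
[ 0.4865113  -0.01886255  0.12      ] [ 0.48473734 -0.0167936   0.083     ] [-0.00177397  0.00206895]
[-0.00132934  0.00109481]
[[280.52498468 184.67390138]
 [279.64309075 193.63642844]]
```

{"method": "arm_command", "body": {
  "increments": [
    {"gripper":0,"dx":-0.0013,"dy":-0.0017,"dz":0,"spin":0},
    {"gripper":0,"dx":0,"dy":0,"dz":0.012,"spin":0},
    {"gripper":0,"dx":0,"dy":0,"dz":0.012,"spin":0},
    {"gripper":0,"dx":0,"dy":0,"dz":0.006,"spin":0},
    {"gripper":0,"dx":0,"dy":0,"dz":0,"spin":0},
    {"gripper":0,"dx":0,"dy":0,"dz":0,"spin":0},
    {"gripper":0,"dx":0,"dy":0,"dz":0,"spin":0},
    {"gripper":0,"dx":0,"dy":0,"dz":0,"spin":0}
  ]
}}

```text
time: 8.4
ee_pos: [0.4878, -0.0176, 0.1958]
eef_rot: [0.997, 0.072, 0.0, 0.0]
ft_force: [-0.3, 0.0, -1.4]
width: 0.0115
```

```bash
python3 -c "
from h import *
go(.4876,-.0166,.1955,8.2)
a=cams.camera('side')[:,:,::-1];cv2.imwrite('pics/s4.png',a)
cv2.imwrite('pics/m4.png',cv2.resize(a[190:230,255:305],None,fx=14,fy=14,interpolation=cv2.INTER_CUBIC))"
```

```text
t 8.40 pos [ 0.4878 -0.0176  0.1958] yaw 8.21 tilt [ 0.0005 -0.0002  0.    ] F [-0.3  0.  -1.4] T [ 0.03  0.01 -0.01] w 0.0115 q7 -1.53
spin 0.01 then d (after spin) [-0.0001 -0.001   0.0003] in present axes [-0.0001 -0.001   0.0003]
```

View pics/m4.png

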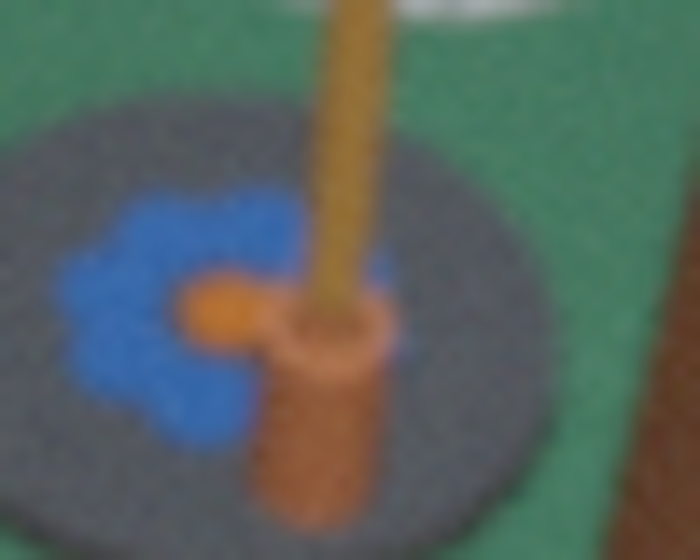

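The foot is centred over the mouth to within about 0.5 mm: rod x 333 against mouth x 330 in the zoom, and the foot edge lies where a 7 mm height calls for. Inserting gently.

{"method": "arm_command", "body": {
  "increments": [
    {"gripper":0,"dx":0,"dy":0,"dz":0.004,"spin":0},
    {"gripper":0,"dx":0,"dy":0,"dz":0.004,"spin":0},
    {"gripper":0,"dx":0,"dy":0,"dz":0.004,"spin":0},
    {"gripper":0,"dx":0,"dy":0,"dz":0.002,"spin":0},
    {"gripper":0,"dx":0,"dy":0,"dz":0,"spin":0},
    {"gripper":0,"dx":0,"dy":0,"dz":0,"spin":0},
    {"gripper":0,"dx":0,"dy":0,"dz":0,"spin":0},
    {"gripper":0,"dx":0,"dy":0,"dz":0,"spin":0}
  ]
}}

```text
time: 9.45
ee_pos: [0.4877, -0.0176, 0.1816]
eef_rot: [0.997, 0.072, 0.0, 0.0]
ft_force: [-0.1, 0.0, -1.2]
width: 0.0114
```

```bash
python3 -c "
from h import *
go(.4876,-.0166,.1475,8.2)
a=cams.camera('side')[:,:,::-1];cv2.imwrite('pics/s5.png',a)
cv2.imwrite('pics/m5.png',cv2.resize(a[190:230,255:305],None,fx=14,fy=14,interpolation=cv2.INTER_CUBIC))"
```

```text
t 9.45 pos [ 0.4877 -0.0176  0.1816] yaw 8.21 tilt [ 0.0002 -0.0001  0.    ] F [-0.1  0.  -1.2] T [-0.01  0.03  0.05] w 0.0114 q7 -1.54
spin 0.01 then d (after spin) [ 0.     -0.001   0.0341] in present axes [ 0.     -0.001   0.0341]
```

View pics/m5.png

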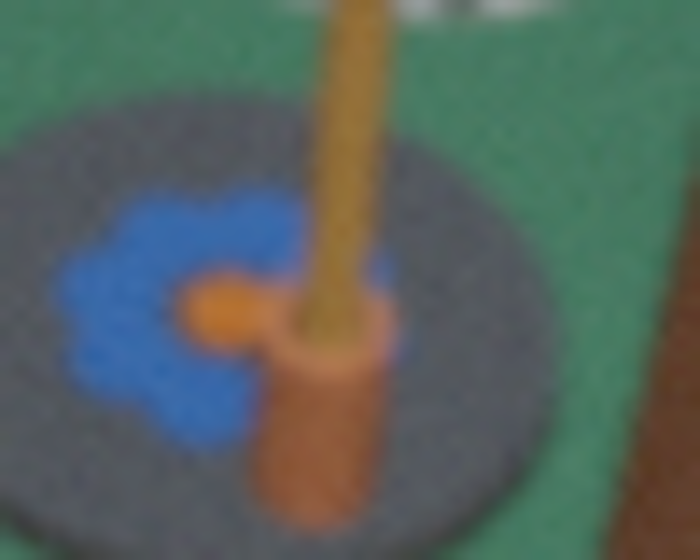

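The rib is in the mouth at about (333,335) in the zoom, with no side force. Going deeper.

{"method": "arm_command", "body": {
  "increments": [
    {"gripper":0,"dx":0,"dy":0,"dz":0.006,"spin":0},
    {"gripper":0,"dx":0,"dy":0,"dz":0.006,"spin":0},
    {"gripper":0,"dx":0,"dy":0,"dz":0.006,"spin":0},
    {"gripper":0,"dx":0,"dy":0,"dz":0.006,"spin":0},
    {"gripper":0,"dx":0,"dy":0,"dz":0.004,"spin":0},
    {"gripper":0,"dx":0,"dy":0,"dz":0.002,"spin":0},
    {"gripper":0,"dx":0,"dy":0,"dz":0,"spin":0},
    {"gripper":0,"dx":0,"dy":0,"dz":0,"spin":0}
  ]
}}

```text
time: 10.5
ee_pos: [0.4878, -0.0176, 0.1517]
eef_rot: [0.997, 0.072, 0.0, 0.0]
ft_force: [-0.2, 0.0, -0.9]
width: 0.0112
```

{"method": "arm_command", "body": {
  "increments": [
    {"gripper":0,"dx":0,"dy":0,"dz":0.001,"spin":0},
    {"gripper":0,"dx":0,"dy":0,"dz":0.001,"spin":0},
    {"gripper":0,"dx":0,"dy":0,"dz":0.001,"spin":0},
    {"gripper":0,"dx":0,"dy":0,"dz":0,"spin":0},
    {"gripper":0,"dx":0,"dy":0,"dz":0,"spin":0},
    {"gripper":0,"dx":0,"dy":0,"dz":0,"spin":0},
    {"gripper":0,"dx":0,"dy":0,"dz":0,"spin":0},
    {"gripper":0,"dx":0,"dy":0,"dz":0,"spin":0}
  ]
}}

```text
time: 11.5
ee_pos: [0.4877, -0.0176, 0.1486]
eef_rot: [0.997, 0.072, 0.0, 0.0]
ft_force: [0.0, 0.6, -1.3]
width: 0.0109
```

{"method": "arm_command", "body": {
  "increments": [
    {"gripper":0,"dx":0,"dy":0,"dz":0.0005,"spin":0},
    {"gripper":0,"dx":0,"dy":0,"dz":0.0005,"spin":0},
    {"gripper":0,"dx":0,"dy":0,"dz":0.0005,"spin":0},
    {"gripper":0,"dx":0,"dy":0,"dz":0,"spin":0},
    {"gripper":0,"dx":0,"dy":0,"dz":0,"spin":0},
    {"gripper":0,"dx":0,"dy":0,"dz":0,"spin":0},
    {"gripper":0,"dx":0,"dy":0,"dz":0,"spin":0},
    {"gripper":0,"dx":0,"dy":0,"dz":0,"spin":0}
  ]
}}

```text
time: 12.5
ee_pos: [0.4879, -0.0176, 0.1473]
eef_rot: [0.997, 0.072, 0.0, 0.0]
ft_force: [-1.3, 0.4, 6.0]
width: 0.0115
```

Contact on the floor at the expected height (foot at about 0.042, Fz +6 N). Releasing now; the knob is untouched at home.

{"method": "arm_command", "body": {
  "increments": [
    {"gripper":12,"dx":0,"dy":0,"dz":-0.0005,"spin":0},
    {"gripper":16,"dx":0,"dy":0,"dz":0,"spin":0},
    {"gripper":22,"dx":0,"dy":0,"dz":0,"spin":0},
    {"gripper":30,"dx":0,"dy":0,"dz":0,"spin":0},
    {"gripper":50,"dx":0,"dy":0,"dz":0,"spin":0},
    {"gripper":60,"dx":0,"dy":0,"dz":0,"spin":0},
    {"gripper":70,"dx":0,"dy":0,"dz":0,"spin":0},
    {"gripper":70,"dx":0,"dy":0,"dz":0,"spin":0}
  ]
}}

```text
time: 13.5
ee_pos: [0.4877, -0.0176, 0.1475]
eef_rot: [0.997, 0.072, 0.0, 0.0]
ft_force: [1.0, -0.1, 0.0]
width: 0.0564
```

```bash
python3 -c "
from h import *
go(.4876,-.0166,.1475,8.2)
a=cams.camera('side')[:,:,::-1];cv2.imwrite('pics/s6.png',a)
cv2.imwrite('pics/m6.png',cv2.resize(a[160:230,245:315],None,fx=8,fy=8,interpolation=cv2.INTER_CUBIC))"
```

```text
t 13.50 pos [ 0.4877 -0.0176  0.1475] yaw 8.22 tilt [ 0.     -0.0001  0.    ] F [ 1.  -0.1  0. ] T [-0.06  0.03 -0.09] w 0.0564 q7 -1.57
spin 0.02 then d (after spin) [ 0.0001 -0.001   0.    ] in present axes [ 0.0001 -0.001   0.    ]
```

View pics/m6.png

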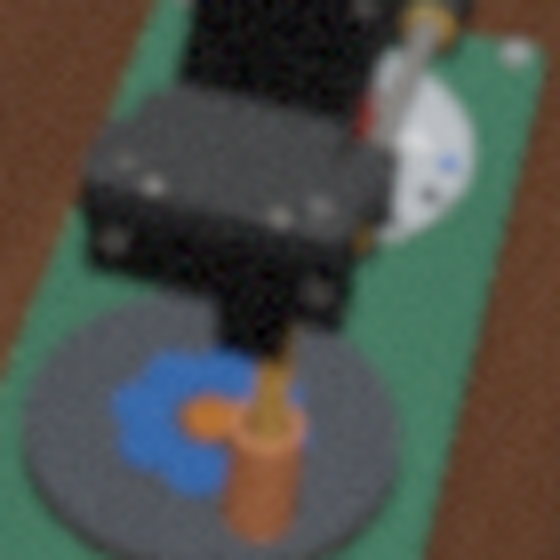

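{"method": "arm_command", "body": {
  "increments": [
    {"gripper":70,"dx":0,"dy":0,"dz":-0.005,"spin":0},
    {"gripper":70,"dx":0,"dy":0,"dz":-0.015,"spin":0},
    {"gripper":70,"dx":0,"dy":0,"dz":-0.025,"spin":0},
    {"gripper":70,"dx":0,"dy":0,"dz":-0.03,"spin":0},
    {"gripper":70,"dx":0,"dy":0,"dz":-0.02,"spin":0},
    {"gripper":70,"dx":0,"dy":0,"dz":0,"spin":-3.8},
    {"gripper":70,"dx":0.0025,"dy":0.02,"dz":0,"spin":0},
    {"gripper":70,"dx":0.0055,"dy":0.043,"dz":0,"spin":0}
  ]
}}

```text
time: 14.55
ee_pos: [0.5091, -0.078, 0.2435]
eef_rot: [0.994, 0.105, 0.001, 0.0]
ft_force: [0.4, -0.1, 0.2]
width: 0.061
```

{"method": "arm_command", "body": {
  "increments": [
    {"gripper":70,"dx":0.0055,"dy":0.043,"dz":0,"spin":0},
    {"gripper":70,"dx":0.0055,"dy":0.043,"dz":0,"spin":0},
    {"gripper":70,"dx":0.0045,"dy":0.036,"dz":0,"spin":0},
    {"gripper":70,"dx":0.0029,"dy":0.024,"dz":0,"spin":0},
    {"gripper":70,"dx":0,"dy":0,"dz":0.04,"spin":0},
    {"gripper":70,"dx":0,"dy":0,"dz":0.04,"spin":0},
    {"gripper":70,"dx":0,"dy":0,"dz":0.02,"spin":0},
    {"gripper":70,"dx":0,"dy":0,"dz":0,"spin":0}
  ]
}}

```text
time: 15.55
ee_pos: [0.5564, -0.2171, 0.1417]
eef_rot: [0.995, 0.104, -0.001, -0.0]
ft_force: [-0.5, 0.4, -0.7]
width: 0.0607
```

```bash
python3 -c "
from h import *
go(.557,-.2165,.0413,12)
a=cams.camera('side')[:,:,::-1];b=cams.camera('top')[:,:,::-1];cv2.imwrite('pics/s7.png',a);cv2.imwrite('pics/t7.png',b)
cv2.imwrite('pics/m7.png',np.hstack([cv2.resize(a[130:240,230:330],None,fx=4,fy=4,interpolation=cv2.INTER_CUBIC),cv2.resize(b[150:260,240:340],None,fx=4,fy=4,interpolation=cv2.INTER_CUBIC)]))"
```

```text
t 15.55 pos [ 0.5564 -0.2171  0.1417] yaw 11.95 tilt [-0.002   0.0006  0.    ] F [-0.5  0.4 -0.7] T [ 0.05  0.02 -0.  ] w 0.0607 q7 -1.22
spin -0.05 then d (after spin) [ 0.0008 -0.0005  0.1004] in present axes [ 0.0009 -0.0004  0.1004]
```

View pics/m7.png

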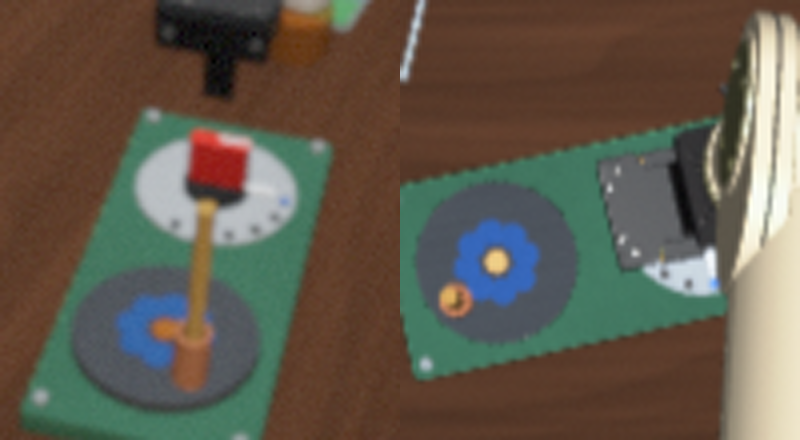

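The rib stands upright and free in the cup (205,330 in the zoom; cup mouth seen filled in the top view). Going down over the red bar.

{"method": "arm_command", "body": {
  "increments": [
    {"gripper":70,"dx":0.0008,"dy":-0.0005,"dz":0.02,"spin":0},
    {"gripper":70,"dx":0,"dy":0,"dz":0.02,"spin":0},
    {"gripper":70,"dx":0,"dy":0,"dz":0.02,"spin":0},
    {"gripper":70,"dx":0,"dy":0,"dz":0.02,"spin":0},
    {"gripper":70,"dx":0,"dy":0,"dz":0.01,"spin":0},
    {"gripper":70,"dx":0,"dy":0,"dz":0.01,"spin":0},
    {"gripper":70,"dx":0,"dy":0,"dz":0,"spin":0},
    {"gripper":70,"dx":0,"dy":0,"dz":0,"spin":0}
  ]
}}

```text
time: 16.65
ee_pos: [0.5581, -0.216, 0.0432]
eef_rot: [0.995, 0.105, 0.0, 0.0]
ft_force: [-0.0, 0.4, -0.5]
width: 0.0607
```

```bash
python3 -c "
from h import *
go(.557,-.2165,.0413,12)
a=cams.camera('side')[:,:,::-1];b=cams.camera('top')[:,:,::-1];cv2.imwrite('pics/s8.png',a);cv2.imwrite('pics/t8.png',b)
cv2.imwrite('pics/m8.png',np.hstack([cv2.resize(a[130:240,230:330],None,fx=4,fy=4,interpolation=cv2.INTER_CUBIC),cv2.resize(b[150:260,240:340],None,fx=4,fy=4,interpolation=cv2.INTER_CUBIC)]))"
```

```text
t 16.65 pos [ 0.5581 -0.216   0.0432] yaw 12.02 tilt [ 0.0009 -0.0004  0.    ] F [-0.   0.4 -0.5] T [ 0.02  0.01 -0.  ] w 0.0607 q7 -1.27
spin 0.02 then d (after spin) [-0.0012  0.0003  0.0019] in present axes [-0.0012  0.0003  0.0018]
```

View pics/m8.png

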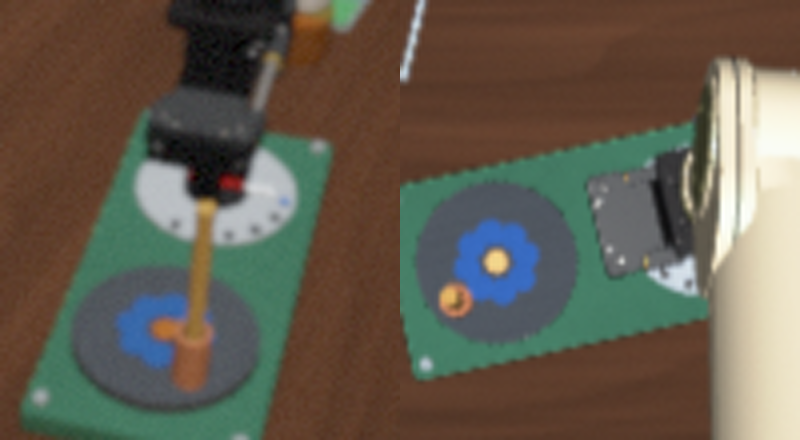

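The near finger sits at about (210,185) in the zoom, where it should be for a centred straddle. Closing on the bar, softly at first to see the centring force.

{"method": "arm_command", "body": {
  "increments": [
    {"gripper":30,"dx":-0.0008,"dy":0,"dz":0.0015,"spin":0},
    {"gripper":25,"dx":0,"dy":0,"dz":0,"spin":0},
    {"gripper":20,"dx":0,"dy":0,"dz":0,"spin":0},
    {"gripper":10,"dx":0,"dy":0,"dz":0,"spin":0},
    {"gripper":0,"dx":0,"dy":0,"dz":0,"spin":0},
    {"gripper":0,"dx":0,"dy":0,"dz":0,"spin":0},
    {"gripper":0,"dx":0,"dy":0,"dz":0,"spin":0},
    {"gripper":0,"dx":0,"dy":0,"dz":0,"spin":0}
  ],
  "grip_force": 15
}}

```text
time: 17.75
ee_pos: [0.5569, -0.2159, 0.0411]
eef_rot: [0.995, 0.105, -0.0, -0.0]
ft_force: [0.2, 1.7, 0.3]
width: 0.0141
```

```bash
python3 -c "
from h import *
go(.557,-.2165,.0413,12)"
```

```text
t 17.75 pos [ 0.5569 -0.2159  0.0411] yaw 12.02 tilt [-0.      0.0001  0.    ] F [0.2 1.7 0.3] T [ 0.18  0.17 -0.05] w 0.0141 q7 -1.27
spin 0.02 then d (after spin) [-0.0001  0.0006 -0.0002] in present axes [-0.0001  0.0006 -0.0002]
```

Well centred (1.7 N side force, opening 14.1 mm). Firm grip, then the first click, watching yaw and q7.

{"method": "arm_command", "body": {
  "increments": [
    {"gripper":0,"dx":0,"dy":0,"dz":0,"spin":0},
    {"gripper":0,"dx":0,"dy":0,"dz":0,"spin":0},
    {"gripper":0,"dx":0,"dy":0,"dz":0,"spin":3},
    {"gripper":0,"dx":0,"dy":0,"dz":0,"spin":3},
    {"gripper":0,"dx":0,"dy":0,"dz":0,"spin":3},
    {"gripper":0,"dx":0,"dy":0,"dz":0,"spin":3},
    {"gripper":0,"dx":0,"dy":0,"dz":0,"spin":0},
    {"gripper":0,"dx":0,"dy":0,"dz":0,"spin":0}
  ],
  "grip_force": 50
}}

```text
time: 18.75
ee_pos: [0.5569, -0.2161, 0.0411]
eef_rot: [1.0, 0.001, 0.0, 0.0]
ft_force: [-1.4, 0.8, 1.0]
width: 0.0136
```

```bash
python3 -c "
from h import *
go(.557,-.2165,.0413,0)
print(read_state()['joint_positions'].round(3))"
```

```text
t 18.75 pos [ 0.5569 -0.2161  0.0411] yaw 0.08 tilt [ 0.0001 -0.0002  0.    ] F [-1.4  0.8  1. ] T [0.08 0.11 0.08] w 0.0136 q7 -1.46
spin 0.08 then d (after spin) [ 0.0001  0.0004 -0.0002] in present axes [ 0.0001  0.0004 -0.0002]
[ 0.68   0.483 -0.482  1.704  0.256  1.017 -1.46 ]
```

{"method": "arm_command", "body": {
  "increments": [
    {"gripper":0,"dx":0,"dy":0,"dz":0,"spin":3.5},
    {"gripper":0,"dx":0,"dy":0,"dz":0,"spin":3.5},
    {"gripper":0,"dx":0,"dy":0,"dz":0,"spin":3.5},
    {"gripper":0,"dx":0,"dy":0,"dz":0,"spin":3.5},
    {"gripper":0,"dx":0,"dy":0,"dz":0,"spin":3.5},
    {"gripper":0,"dx":0,"dy":0,"dz":0,"spin":3.5},
    {"gripper":0,"dx":0,"dy":0,"dz":0,"spin":3.5},
    {"gripper":0,"dx":0,"dy":0,"dz":0,"spin":0}
  ]
}}

```text
time: 19.75
ee_pos: [0.5568, -0.2164, 0.0411]
eef_rot: [0.977, -0.212, 0.0, 0.0]
ft_force: [-0.6, -1.2, 1.1]
width: 0.0135
```

```bash
python3 -c "
from h import *
go(.557,-.2165,.0413,-55.5)
a=cams.camera('side')[:,:,::-1];b=cams.camera('top')[:,:,::-1];cv2.imwrite('pics/s9.png',a);cv2.imwrite('pics/t9.png',b)
cv2.imwrite('pics/m9.png',np.hstack([cv2.resize(a[130:240,230:330],None,fx=4,fy=4,interpolation=cv2.INTER_CUBIC),cv2.resize(b[150:260,240:340],None,fx=4,fy=4,interpolation=cv2.INTER_CUBIC)]))"
```

```text
t 19.75 pos [ 0.5568 -0.2164  0.0411] yaw -24.44 tilt [-0.0001 -0.0005  0.    ] F [-0.6 -1.2  1.1] T [-0.2   0.19  0.06] w 0.0135 q7 -1.86
spin 31.06 then d (after spin) [ 0.0002 -0.0001 -0.0002] in present axes [ 0.0002 -0.     -0.0002]
```

View pics/m9.png

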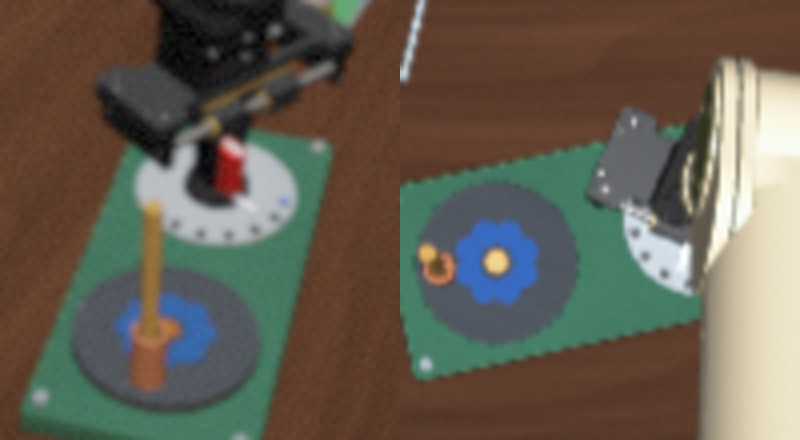

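The turntable has followed the knob and the rib still stands (150,330 in the zoom). Turning the remaining 31°.

{"method": "arm_command", "body": {
  "increments": [
    {"gripper":0,"dx":0,"dy":0,"dz":0,"spin":4},
    {"gripper":0,"dx":0,"dy":0,"dz":0,"spin":4},
    {"gripper":0,"dx":0,"dy":0,"dz":0,"spin":4},
    {"gripper":0,"dx":0,"dy":0,"dz":0,"spin":4},
    {"gripper":0,"dx":0,"dy":0,"dz":0,"spin":4},
    {"gripper":0,"dx":0,"dy":0,"dz":0,"spin":4},
    {"gripper":0,"dx":0,"dy":0,"dz":0,"spin":4},
    {"gripper":0,"dx":0,"dy":0,"dz":0,"spin":3}
  ]
}}

```text
time: 20.85
ee_pos: [0.5566, -0.2167, 0.0411]
eef_rot: [0.885, -0.466, -0.0, 0.0]
ft_force: [-1.7, -2.3, 0.9]
width: 0.0135
```

{"method": "arm_command", "body": {
  "increments": [
    {"gripper":0,"dx":0,"dy":0,"dz":0,"spin":0},
    {"gripper":0,"dx":0,"dy":0,"dz":0,"spin":0},
    {"gripper":0,"dx":0,"dy":0,"dz":0,"spin":0},
    {"gripper":0,"dx":0,"dy":0,"dz":0,"spin":0},
    {"gripper":0,"dx":0,"dy":0,"dz":0,"spin":0},
    {"gripper":0,"dx":0,"dy":0,"dz":0,"spin":0},
    {"gripper":0,"dx":0,"dy":0,"dz":0,"spin":0},
    {"gripper":0,"dx":0,"dy":0,"dz":0,"spin":0}
  ]
}}

```text
time: 21.85
ee_pos: [0.5566, -0.2167, 0.0411]
eef_rot: [0.885, -0.465, -0.0, 0.0]
ft_force: [-3.3, -4.0, 2.1]
width: 0.0139
```

```bash
python3 -c "
from h import *
go(.557,-.2165,.0413,-55.5)
a=cams.camera('side')[:,:,::-1];b=cams.camera('top')[:,:,::-1];cv2.imwrite('pics/s10.png',a);cv2.imwrite('pics/t10.png',b)
cv2.imwrite('pics/m10.png',np.hstack([cv2.resize(a[130:240,230:330],None,fx=4,fy=4,interpolation=cv2.INTER_CUBIC),cv2.resize(b[150:260,240:340],None,fx=4,fy=4,interpolation=cv2.INTER_CUBIC)]))"
```

```text
t 21.85 pos [ 0.5566 -0.2167  0.0411] yaw -55.46 tilt [-0.0005 -0.0007  0.    ] F [-3.3 -4.   2.1] T [-0.86  0.82  0.16] w 0.0139 q7 -2.36
spin 0.04 then d (after spin) [ 0.0001 -0.0005 -0.0002] in present axes [ 0.0001 -0.0005 -0.0002]
```

View pics/m10.png

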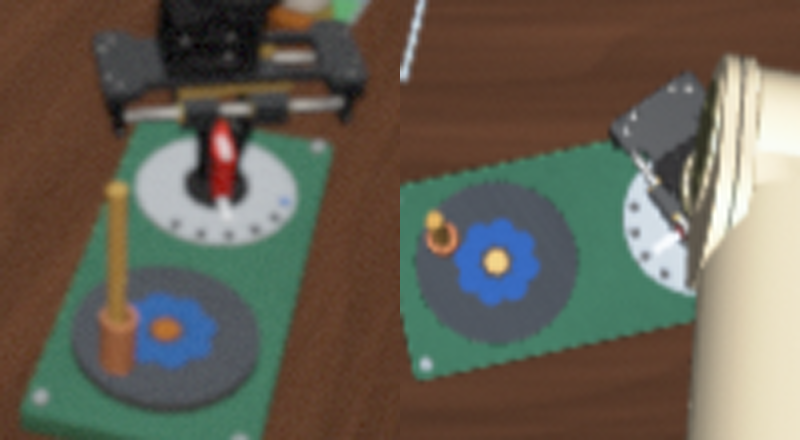

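View pics/t10.png

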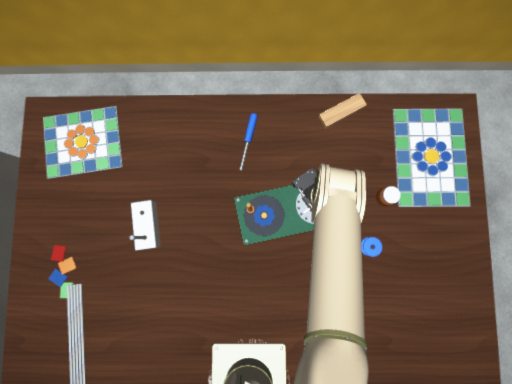

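```bash
python3 - <<'E'
from h import *
f=lambda zx,zy,z:onz("top",240+(zx-400)/4-.4,150+zy/4-.4,z)[:2]
c0=f(455.5,298.5,.083);c1=f(441,237,.083);t=f(497,261,.038)
a=[np.degrees(np.arctan2(*(c-t)[::-1])) for c in(c0,c1)];print(c0,c1,t,[np.linalg.norm(c-t) for c in (c0,c1)],a,(a[0]-a[1])%360)
print("rib top now",onz("top",240+(433-400)/4-.4,150+219/4-.4,.192)[:2], "side", onz("side",230+117/4-.4,130+188/4-.4,.192)[:2],"cup side",onz("side",230+118/4-.4,130+318/4-.4,.083)[:2])
print(read_state()['ft_force'],read_state()['torque'],read_state()['time'])
E
```

```text
[ 0.4915451  -0.01871022] [ 0.53924317 -0.00747396] [ 0.52324616 -0.05070972] [np.float64(0.04504358851607299), np.float64(0.04610027394609154)] [np.float64(134.73155969751048), np.float64(69.69578364754794)] 65.03577604996254
rib top now [ 0.54303182 -0.00680016] side [ 0.53941813 -0.00661415] cup side [ 0.53381642 -0.00471174]
[-3.37659873 -4.4308286   2.25975473] [-0.79112081  0.79005475  0.17502252] 21.95
```

```bash
python3 - <<'E'
from h import *
a=cv2.imread("pics/s10.png");b=cv2.imread("pics/t10.png")
cv2.imwrite("pics/m11.png",np.hstack([cv2.resize(a[160:195,260:308],None,fx=8,fy=10),cv2.resize(b[185:225,290:328],None,fx=10,fy=350/40)]))
E
```

```text
(no output)
```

View pics/m11.png

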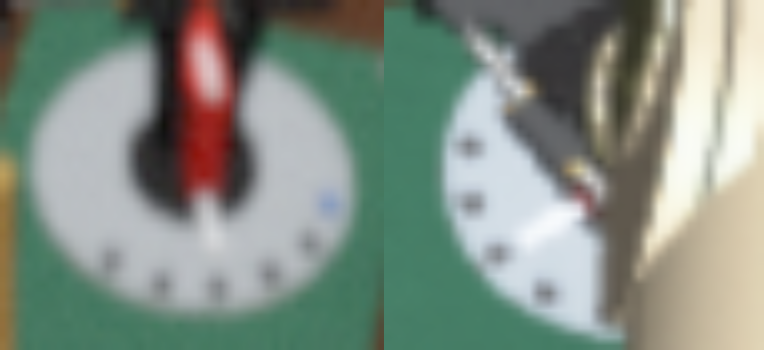

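In both views the pointer aims at the third black dot (black-dot 3 at (217,288) in the side zoom and (497,254) in the top zoom). It's perhaps 1–2° short, so I'll add 1°, let it settle and do a final check.

{"method": "arm_command", "body": {
  "increments": [
    {"gripper":0,"dx":0,"dy":0,"dz":0,"spin":1},
    {"gripper":0,"dx":0,"dy":0,"dz":0,"spin":0},
    {"gripper":0,"dx":0,"dy":0,"dz":0,"spin":0},
    {"gripper":0,"dx":0,"dy":0,"dz":0,"spin":0},
    {"gripper":0,"dx":0,"dy":0,"dz":0,"spin":0},
    {"gripper":0,"dx":0,"dy":0,"dz":0,"spin":0},
    {"gripper":0,"dx":0,"dy":0,"dz":0,"spin":0},
    {"gripper":0,"dx":0,"dy":0,"dz":0,"spin":0}
  ]
}}

```text
time: 22.95
ee_pos: [0.5566, -0.2167, 0.0411]
eef_rot: [0.881, -0.473, -0.0, 0.0]
ft_force: [-4.5, -4.4, 2.1]
width: 0.0138
```

```bash
python3 -c "
from h import *
go(.557,-.2165,.0413,-55.5)
a=cams.camera('side')[:,:,::-1]
cv2.imwrite('pics/m12.png',cv2.resize(a[140:240,230:330],None,fx=6,fy=6,interpolation=cv2.INTER_CUBIC))"
```

```text
t 22.95 pos [ 0.5566 -0.2167  0.0411] yaw -56.45 tilt [-0.0005 -0.0007  0.    ] F [-4.5 -4.4  2.1] T [-0.85  0.81  0.12] w 0.0138 q7 -2.38
spin -0.95 then d (after spin) [ 0.0001 -0.0005 -0.0002] in present axes [ 0.0001 -0.0005 -0.0002]
```

View pics/m12.png

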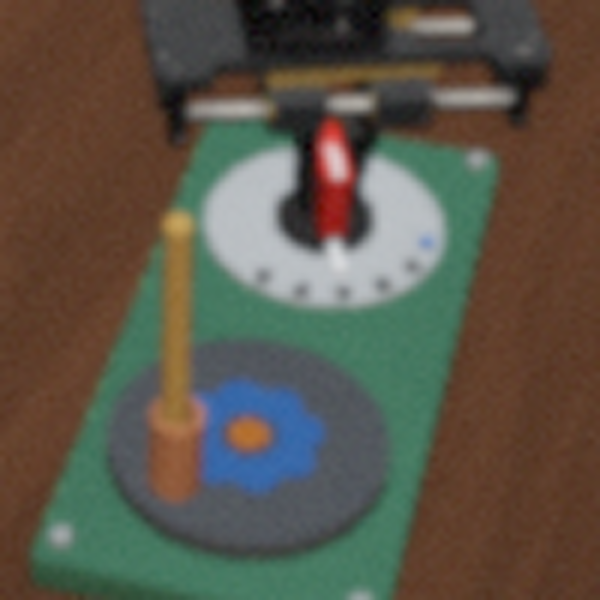

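The rib stands free in the cup (175,330), the pointer (337,258) aims at the third black dot (342,293), and the grip is steady. Handing in.

```bash
python3 -c "
from bench import job
print(job.close_job())"
```

```text
the job is handed in; nothing more can be done
None
```

I stood the brass rib in the copper cup, let go of it with the knob still at home, then turned the red knob clockwise to the third stop. The job was handed in at about 23 s with the knob still held at 50 N.

- **Rib:** It went in without side force and touched down at the expected floor height (foot at about 0.042 m, 6 N contact). It stood upright and free after release and after the turn.
- **Knob:** The wrist had turned 68.5° (third stop is 67.5°), and the pointer aims at the third black dot in both views. The side force on the gripper was about 6 N at the end, well under the limit.
- **Other things:** The grey rib, spool, jar and screwdriver looked unmoved in the last top view, taken just before a final 1° adjustment.
- **Checks that disagreed:**
  - The cup's own rotation, measured from the top view before that 1° adjustment, came to 65°, with about 4° of error per pixel.
  - The two cameras differed by 4–6 mm in absolute position, so I aligned the rib to the cup within the side view alone.

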